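Unscrew the blade unit of a blender cup whose thread may run either way

TASK

The blender cup standing in the jar vice needs its black blade unit taken off so that I can wash it, but we own two blenders whose cups look the same and one of them has a left-hand thread, so find out which way this one loosens, unscrew the blade unit and lift it straight up, keeping it level. Finish still holding it in the gripper, level and steady above the cup with about 10 cm of lift, so that I can take it without touching the blades. Leave everything else on the worktop where it stands.

Things in the scene. Friction and masses are not known exactly. Their poses are not given: they have to be found in the camera images.
- blade_unit: black screw-on blade unit, loose, 0.12 kg, done up on the cup in the vice. Round ribbed collar 62 mm across; origin on its axis at the level of the cup's rim, z up. Collar from 18 mm below to 6 mm above the origin; grey drive hub (34 mm across) up to 21 mm above; blades (within 18 mm of the axis) down to 33 mm below. The cup under the collar is 55 mm across: fingertips can pass beside it.
- collar (a point): point on the blade unit's axis, 6 mm below its origin, half-way up the collar: grip here. Loosening turns almost freely (under 0.2 N m); after 1.0 to 1.5 rad of turn from the start (best 1.2) the unit lifts straight off; it need not rise while turning. The tightening way meets a hard stop within 0.2 rad; by 0.4 rad of turn the torque passes 0.5 N m (60 N grip) and the fingers slip round, harmless.
- rim (a point): centre of the mouth of the cup in the vice, 140 mm above the worktop, fixed. On the neck three quick threads hold down three lugs in the collar. Seen from above, counter-clockwise loosens an ordinary thread, clockwise a left-hand one; nothing shows which this is, and it differs from start to start. Until turned free the unit cannot be lifted.
- foot: grey round suction foot of the jar vice, 170 mm across, 10 mm thick, fixed; origin on the worktop under the cup's axis. The cup stands on it, clamped fast by two blue jaws up to 56 mm above the worktop.
- vice: the jaws and screw on the foot, fixed; origin on the cup's axis, 10 mm above the worktop. The screw points along its +y, its black T-handle (80 mm wide, top 48 mm above the worktop) reaches 142 mm from the axis.
- coaster: cork coaster, 69 mm across, 10 mm thick, fixed; the other cup stands on it under a green drinking lid. Leave alone.
- tumbler: clear drinking glass, 81 mm across, 93 mm high; origin under its centre. Leave alone.
- mug: white mug with dark dots, 82 mm across, 91 mm high; origin under its centre. Leave alone.
- honey: honey jar with red lid, 65 mm across, 100 mm high; origin under its centre. Leave alone.
- apple: red apple, about 78 mm. Leave alone.
- lemon: yellow lemon, 78x55 mm. Leave alone.
- spoon: steel spoon, 188 mm long. Leave alone.

How it is judged:
By the outcome, as a careful person would: the job done as asked, in the order asked, and still so for the second after the job is handed in, while the arm keeps its last pose, push and grip.
It also fails if it takes over 45 s, if anything falls off the work surface, if the arm or the gripper's body presses on something with over 40 N, if the wrist force passes 120 N, or if a joint passes its speed limit or range.

ROBOT

A 6-joint arm with a two-finger parallel gripper is mounted at the origin on a cart in front of the work surface, level with it; the furniture and walls round the work are solid. World frame = base frame: x ahead of the robot, y to its left, z up, the work surface at z = 0. Lengths are in m, angles in degrees, forces in N, time in s.
With the tool pointing down it reaches from about 0.3 to 0.75 m from the base axis. Payload 8.5 kg.
Tool frame: the origin (TCP) lies midway between the tips of the shut fingers; the grasp point (between the pads) lies 19 mm behind it; z points along the fingers, y is the line along which they close (so a half turn about z gives the same grasp; the last joint's range is limited). The gripper opens to 85 mm and grips with 20 to 120 N. Pads are 22 mm wide; open, the fingers measure 114 mm over their backs; the gripper's body (76 mm by 85 mm) begins 54 mm behind the grasp point. The pads swing forward as they close: fully open they stand 13 mm farther back than shut.
Start: joints at [64.784, 21.807, 74.336, -0, 83.858, -12.336], TCP at [0.123, 0.536, 0.231] pointing down, gripper open.
Joint ranges: [-178.18, 178.18], [-50.72, 133.34], [12.68, 142.11], [-81.47, 261.47], [9.98, 163.14], [-165.26, 165.26]. Speed limits (degrees/s): [136.94, 136.94, 180, 180, 180, 180].

INTERFACE

Orientations are given as a 3x3 rotation matrix whose columns are the frame's x, y, z axes.
In Python, from rig import env, viewer, recognise, pinpoint gives the robot as it stands.
- The arm moves only by the tool move_arm, never from a script. Its argument "plan" is text: rows parted by semicolons, each of 7 numbers parted by spaces: the shift along the tool's x, y, z in m, then the turn, a rotation vector about the tool's x, y, z in rad, then the finger opening in m, from 0 to 0.0854. A call has 1 to 12 rows; each row shifts and turns the commanded pose from where the row before left it, along the tool's axes as they then stand; what a row does not reach is not made up. A row lasts 1/8 s, in which the tool goes at most 62.5 mm and 10.7 degrees, less where a joint would pass 70% of its speed; a pose out of reach is approached as far as the arm can. A call is refused whole if a number of a shift passes 0.0625 or a number of a turn 0.188, either way. A call with a gripper value outside its range is refused whole. The fingers move at their own pace and stop on an object; "grip_force" is the grip in N (left out, the last holds). Time passes only in rows, so rows that do not move let the fingers close. It gives the time, the measured TCP pose, the force, the opening and the grip force at its end, in the units of the state.
- env.observe(): the state, without advancing time (a new reading comes with each control period).
- viewer.get_image(name): name is "side" or "top"; returns (picture, depth): 480x640x3 uint8, red, green, blue; 480x640 float32, m along the optical axis (not along the pixel's ray), 0 where there is no reading.
- viewer.calibration(name): a dict with "fx", "fy", "cx", "cy" (pixels), "R" (3x3) and "t" (3): a world point X has camera coordinates R X + t. Camera axes: x right, y down, z forward; pixel columns grow to the right and rows downward; lengths in m; the calibration is good to about 2 mm. A picture is of the moment at which its call begins. calibration takes no time and is no camera call.
- env.close_job(): hands the job in; it is judged then, once.
Trained networks look in the newest picture that a camera, given by its name, has taken for a name from the list of things; names that differ only in an ending like _2 or _b are one class to them, and where a whole thing is asked for, a point or a joint stands for the part that bears it (a point fixed in the world has none). Each returns a list of dicts, best first, with "conf" (0 to 1); they miss things now and then, are a little off and sometimes report something else, mostly with a low value. They report only what shows in the picture. A call takes as long as a camera call.
- recognise(camera, name): "extent" ([centre column, centre row, width, height] in pixels, round what is visible of it).
- pinpoint(camera, name): "pixel" ([column, row] in pixels: a listed point, or the origin of a listed thing).
The state is a dict: "time_s": time; "q": joint angles; "qvel": joint speeds; "joint_efforts": joint torques, N m; "position": TCP position; "tool_rot": TCP orientation; "ft_force": force on the tool from outside, world axes, zero at the start; "wrist_torque": the same for the moment, N m; "grip_width": finger opening in m; "gripper_force": force on a finger pad.
Only numpy, scipy, OpenCV 4.12 (cv2) and the standard library are available. Lean on these libraries where they do the work, as an engineer would, in place of code of your own. Each camera call takes 0.05 s, during which the arm holds its last target. There are 200 camera calls.

## Working session

There is one attempt and no reset: what is moved stays moved. The work goes in short steps, Python scripts to look and compute and a tool call to move; the robot and the scene stay as the last step left them, time stands still between calls to the robot, and variables do not carry over. Pictures are saved under pics/ and viewed, at most 10 in all, crops included, and the job is handed in when it is done.

Besides the shell and the picture viewer there is one more tool, called after "Call:" as name(argument=value, ...), one argument or row to a line, values as JSON. move_arm: Moves the arm, as the interface text tells. Its arguments: {"type":"object","properties":{"plan":{"type":"string"},"grip_force":{"type":"number"}},"required":["plan"]}

```bash
mkdir -p pics
cat > h.py <<'E'
from rig import env, viewer, recognise, pinpoint
import numpy as np, cv2
def ray(cam,px):
    c=viewer.calibration(cam);R=np.array(c["R"]);t=np.array(c["t"])
    d=R.T@np.array([(px[0]-c["cx"])/c["fx"],(px[1]-c["cy"])/c["fy"],1.]);return -R.T@t,d
def atz(cam,px,z):
    o,d=ray(cam,px);return o+d*(z-o[2])/d[2]
def tri(a,b):
    (o1,d1),(o2,d2)=a,b
    s=np.linalg.lstsq(np.c_[d1,-d2],o2-o1,rcond=None)[0]
    p,q=o1+s[0]*d1,o2+s[1]*d2;return (p+q)/2,np.linalg.norm(p-q)
E
python3 - <<'E'
from h import *
np.set_printoptions(precision=4,suppress=True)
for c in("top","side"):
    im,d=viewer.get_image(c);cv2.imwrite(f"pics/{c}0.png",im[:,:,::-1]);np.save(f"pics/{c}0.npy",d)
    for n in("blade_unit","collar","rim","foot","vice","coaster","honey","mug","tumbler"):
        for r in pinpoint(c,n)[:3]: print(c,n,np.round(r["pixel"],1),round(r["conf"],2), atz(c,r["pixel"],{"collar":.134,"blade_unit":.14,"rim":.14,"vice":.01}.get(n,0)))
    print(recognise(c,"blade_unit")[:2])
s=env.observe();print(s["position"],s["tool_rot"],s["ft_force"],s["wrist_torque"],s["grip_width"],s["time_s"])
E
```

```text
top blade_unit [340.8 226.5] 0.64 [ 0.4458 -0.0912  0.14  ]
top blade_unit [469.6 205.8] 0.29 [ 0.5037 -0.4123  0.14  ]
top collar [341.8 229.1] 0.72 [ 0.4402 -0.0939  0.134 ]
top collar [416.4 258. ] 0.72 [ 0.371  -0.2797  0.134 ]
top rim [337.3 228.2] 0.95 [ 0.4414 -0.0825  0.14  ]
top vice [335.3 235. ] 0.91 [ 0.4424 -0.0806  0.01  ]
top vice [340.6 229.9] 0.57 [ 0.4567 -0.0948  0.01  ]
top coaster [168.3 194. ] 0.74 [0.5502 0.382  0.    ]
top coaster [339.9 230.6] 0.23 [ 0.4562 -0.0932  0.    ]
top honey [408.3 200.2] 0.84 [ 0.5441 -0.2804  0.    ]
top mug [469.8 209.9] 0.81 [ 0.5198 -0.449   0.    ]
top tumbler [416.2 258.1] 0.78 [ 0.3844 -0.3013  0.    ]
[{'extent': [339.5, 227.6, 20.8, 31.0], 'conf': 0.8}]
side blade_unit [320.1 225.6] 0.62 [ 0.4518 -0.0871  0.14  ]
side foot [322.8 265.9] 0.72 [ 0.4452 -0.0803  0.    ]
side foot [355.4 391.1] 0.49 [0.3118 0.3719 0.    ]
side vice [321.8 264.3] 0.94 [ 0.4474 -0.0747  0.01  ]
side coaster [248.9 388.5] 0.8 [0.5495 0.3942 0.    ]
side coaster [324.  261.4] 0.47 [ 0.4446 -0.1037  0.    ]
side coaster [314.  203.4] 0.23 [ 0.5296 -0.4637  0.    ]
side honey [297.  229.6] 0.86 [ 0.5605 -0.276   0.    ]
side mug [315.2 205.7] 0.95 [ 0.5226 -0.4469  0.    ]
side tumbler [349.1 227.4] 0.74 [ 0.3846 -0.3092  0.    ]
[{'extent': [321.8, 227.5, 15.3, 22.4], 'conf': 0.51}, {'extent': [313.1, 196.3, 35.9, 33.7], 'conf': 0.43}]
[0.1226 0.5361 0.2313] [[-0.9748  0.2229  0.    ]
 [ 0.2229  0.9748  0.    ]
 [-0.      0.     -1.    ]] [0.5951 0.3796 0.0555] [-0.0321 -0.02   -0.0674] 0.08520701689080949 1.1
```

View pics/top0.png

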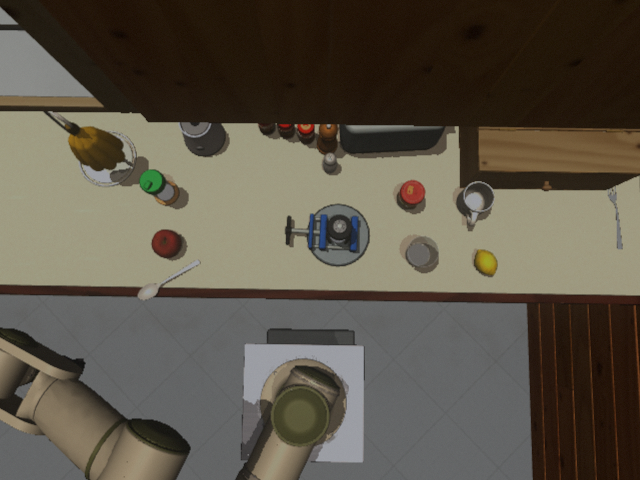

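View pics/side0.png

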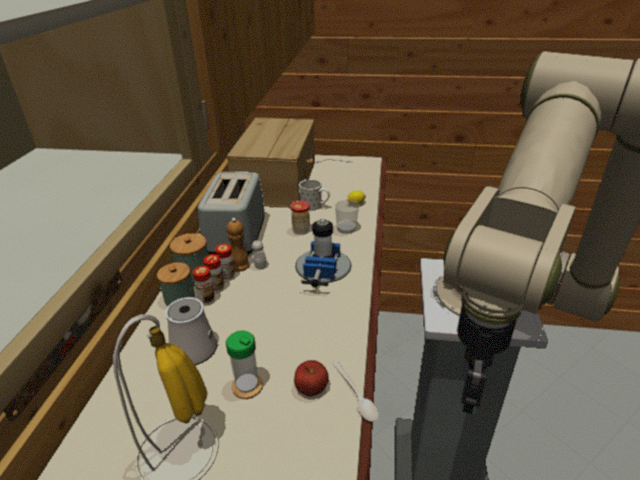

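The cup with the black unit is at top pixel (340,230) and side pixel (322,232). The handle points left, toward +y. The tumbler, honey and mug are well clear of it, and the lidded cup is at top pixel (160,185). Next I'll refine the axis position.

Run:
```python
from h import *
np.set_printoptions(precision=4,suppress=True)
for c in("top","side"):
    d=np.load(f"pics/{c}0.npy");k=viewer.calibration(c);R=np.array(k["R"]);t=np.array(k["t"])
    v,u=np.nonzero(d>0);z=d[v,u];P=np.c_[(u-k["cx"])/k["fx"]*z,(v-k["cy"])/k["fy"]*z,z];X=(P-t)@R
    m=np.hypot(X[:,0]-.447,X[:,1]+.088)<.06
    print(c,"cam",-R.T@t)
    for lo,hi in((.118,.15),(.15,.175)):
        Y=X[m&(X[:,2]>lo)&(X[:,2]<hi)]
        print(lo,len(Y),Y.min(0),Y.max(0),np.median(Y,0)) if len(Y) else 0
    im=cv2.imread(f"pics/{c}0.png");p=(340,230) if c=="top" else (322,240)
    cr=im[p[1]-30:p[1]+30,p[0]-40:p[0]+40]
    cv2.imwrite(f"pics/{c}crop.png",cv2.resize(cr,(640,480),interpolation=cv2.INTER_CUBIC))
a=cv2.imread("pics/topcrop.png");b=cv2.imread("pics/sidecrop.png");cv2.imwrite("pics/both.png",cv2.resize(np.hstack([a,b]),(800,300)))
```

```text
top cam [ 0.2274 -0.0472  1.5435]
0.118 351 [ 0.4148 -0.1192  0.1212] [ 0.4766 -0.0568  0.15  ] [ 0.4408 -0.0869  0.1442]
0.15 152 [ 0.4201 -0.1134  0.1501] [ 0.468  -0.0616  0.1649] [ 0.4455 -0.0864  0.1556]
side cam [0.2802 1.0565 0.858 ]
0.118 266 [ 0.4153 -0.1094  0.1181] [ 0.4749 -0.0496  0.15  ] [ 0.4424 -0.0627  0.1428]
0.15 70 [ 0.4304 -0.0974  0.1504] [ 0.4606 -0.0647  0.1606] [ 0.4445 -0.0786  0.1562]
```

View pics/both.png

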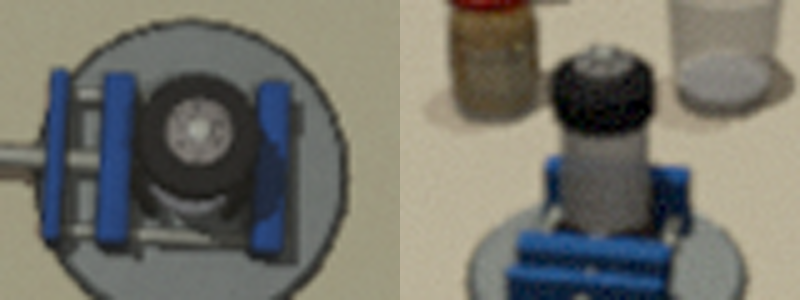

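```bash
cat >> h.py <<'E'
def rows(p,R,target,yaw,n,w=.0854):
    """rows carrying pose p,R to target, turning yaw rad about tool z"""
    out=[];p=np.array(p,float);R=np.array(R,float)
    for i in range(n):
        s=np.round(R.T@(np.array(target)-p)/(n-i),4);a=round(yaw/n,4)
        p=p+R@s;R=R@cv2.Rodrigues(np.array([0,0,a]))[0]
        out.append("%g %g %g 0 0 %g %g"%(*s,a,w))
    return "; ".join(out),p,R
E
python3 - <<'E'
from h import *
print(atz("top",(339.4,226),.161), atz("side",(319.6,220.5),.161))
s=env.observe()
r,p,R=rows(s["position"],s["tool_rot"],(.4455,-.088,.23),1.344,14)
print(r.replace("; ",";\n"),p,R)
E
```

```text
[ 0.44372351 -0.08706428  0.161     ] [ 0.45203243 -0.08092827  0.161     ]
-0.0324 -0.0383 0.0001 0 0 0.096 0.0854;
-0.0359 -0.035 0.0001 0 0 0.096 0.0854;
-0.0391 -0.0314 0.0001 0 0 0.096 0.0854;
-0.042 -0.0275 0.0001 0 0 0.096 0.0854;
-0.0444 -0.0234 0.0001 0 0 0.096 0.0854;
-0.0465 -0.019 0.0001 0 0 0.096 0.0854;
-0.0481 -0.0145 0.0001 0 0 0.096 0.0854;
-0.0492 -0.0098 0.0001 0 0 0.096 0.0854;
-0.05 -0.005 0.0001 0 0 0.096 0.0854;
-0.0502 -0.0002 0.0001 0 0 0.096 0.0854;
-0.05 0.0046 0.0001 0 0 0.096 0.0854;
-0.0493 0.0093 0.0001 0 0 0.096 0.0854;
-0.0482 0.014 0.0001 0 0 0.096 0.0854;
-0.0467 0.0186 0 0 0 0.096 0.0854 [ 0.44552445 -0.08804242  0.23002263] [[-1.97156301e-03  9.99998056e-01  2.91058770e-06]
 [ 9.99998056e-01  1.97156300e-03  2.83414719e-06]
 [ 2.82840328e-06  2.91616974e-06 -1.00000000e+00]]
```

Call:
move_arm(
  plan="-0.032 -0.038 0 0 0 0.096 0.0854; -0.036 -0.035 0 0 0 0.096 0.0854; -0.039 -0.031 0 0 0 0.096 0.0854; -0.042 -0.0275 0 0 0 0.096 0.0854; -0.044 -0.023 0 0 0 0.096 0.0854; -0.0465 -0.019 0 0 0 0.096 0.0854; -0.048 -0.0145 0 0 0 0.096 0.0854; -0.049 -0.01 0 0 0 0.096 0.0854; -0.05 -0.005 0 0 0 0.096 0.0854; -0.05 0 0 0 0 0.096 0.0854; -0.05 0.0045 0 0 0 0.096 0.0854; -0.049 0.009 0 0 0 0.096 0.0854",
  grip_force=60,
)

```text
time_s: 2.6
position: [0.399, 0.0014, 0.2315]
tool_rot: [[-0.189, 0.982, 0.001], [0.982, 0.189, -0.0], [-0.0, 0.001, -1.0]]
ft_force: [1.2, 1.1, 0.3]
grip_width: 0.085
gripper_force: 0.0
```

Run:
```python
from h import *
s=env.observe();print(s["position"],s["q"],s["time_s"],s["qvel"])
r,p,R=rows(s["position"],s["tool_rot"],(.445,-.088,.20),.19,4)
print(s["tool_rot"]);print(r.replace("; ",";\n"),p,R)
```

```text
[0.39899027 0.00136898 0.2315278 ] [-1.69344306e+01  6.41483066e+00  9.57856904e+01  6.00125449e-03
  7.77609372e+01 -2.78460807e+01] 2.6 [-4.61307640e+01  1.71523596e+01 -1.98918185e+01 -1.87886009e-02
  2.60966793e+00 -2.34098246e+00]
[[-1.89273260e-01  9.81924223e-01  6.73329528e-04]
 [ 9.81924428e-01  1.89273366e-01 -9.80144779e-05]
 [-2.23686137e-04  6.42607193e-04 -9.99999769e-01]]
-0.0241 0.0071 0.0079 0 0 0.0475 0.0854;
-0.0238 0.0082 0.0079 0 0 0.0475 0.0854;
-0.0233 0.0093 0.0079 0 0 0.0475 0.0854;
-0.0229 0.0104 0.0079 0 0 0.0475 0.0854 [ 0.44501376 -0.08802745  0.19996754] [[-4.22018902e-04  9.99999684e-01  6.73329528e-04]
 [ 9.99999906e-01  4.22084992e-04 -9.80144779e-05]
 [-9.82986492e-05  6.73288101e-04 -9.99999769e-01]]
```

Call:
move_arm(
  plan="-0.024 0.007 0 0 0 0.048 0.0854; -0.024 0.008 0 0 0 0.048 0.0854; -0.023 0.009 0 0 0 0.048 0.0854; -0.023 0.01 0 0 0 0.048 0.0854; 0 0 0 0 0 0 0.0854; 0 0 0 0 0 0 0.0854",
)

```text
time_s: 3.35
position: [0.4434, -0.0858, 0.2312]
tool_rot: [[-0.002, 1.0, -0.0], [1.0, 0.002, 0.0], [0.0, -0.0, -1.0]]
ft_force: [0.4, -0.1, 0.1]
grip_width: 0.0856
gripper_force: 0.0
```

Run:
```python
from h import *
s=env.observe();print(s["position"],s["q"],s["time_s"],abs(s["qvel"]).max() if hasattr(s["qvel"],"max") else s["qvel"])
r,p,R=rows(s["position"],s["tool_rot"],(.445,-.0875,.109),0,1)
print(s["tool_rot"],r)
for c in("top","side"):
    im,d=viewer.get_image(c);cv2.imwrite(f"pics/{c}1.png",im[:,:,::-1])
    for n in("collar","blade_unit"):print(c,n,[(np.round(r["pixel"],1),round(r["conf"],2)) for r in pinpoint(c,n)[:2]])
cr=im[170:290,242:402,::-1];cv2.imwrite("pics/side1c.png",cv2.resize(cr,(800,600),interpolation=cv2.INTER_CUBIC))
```

```text
[ 0.44339414 -0.08579914  0.23124983] [-2.60379066e+01  1.19146116e+01  8.88801353e+01  9.95567233e-03
  7.92349531e+01 -2.61822185e+01] 3.35 0.6281212870675777
[[-2.48614040e-03  9.99996833e-01 -3.90815585e-04]
 [ 9.99996837e-01  2.48628927e-03  3.80917655e-04]
 [ 3.81888129e-04 -3.89867334e-04 -9.99999851e-01]] -0.0018 0.0016 0.1222 0 0 0 0.0854
top collar [(array([338.1, 226.3]), 0.48)]
top blade_unit [(array([340.1, 225.6]), 0.51)]
side collar [(array([323.4, 228.4]), 0.65)]
side blade_unit [(array([323.2, 222.6]), 0.75), (array([316. , 206.3]), 0.58)]
```

View pics/side1c.png

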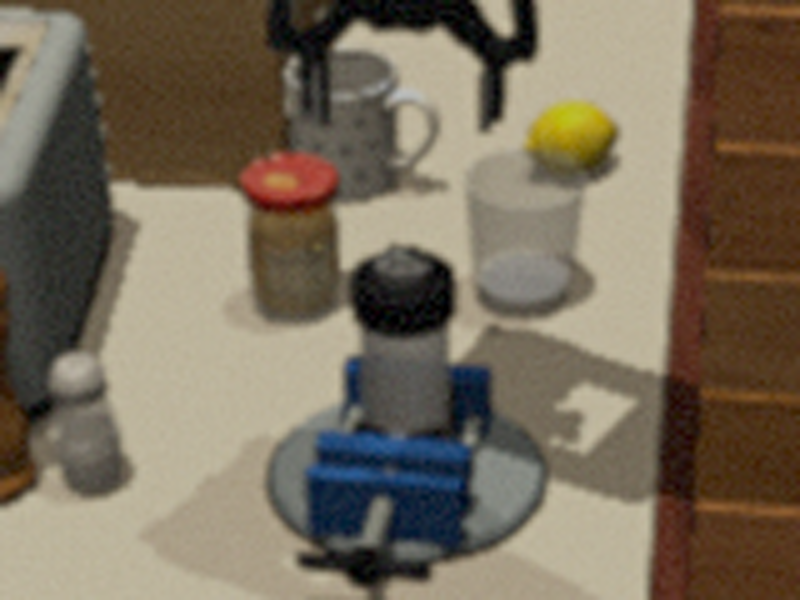

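The open fingers straddle the collar: fingertips at crop columns 315 and 490, midpoint about 402, and collar centre about 403. I'll go down and grip.

Call:
move_arm(
  plan="-0.002 0.0015 0.02 0 0 0 0.0854; 0 0 0.02 0 0 0 0.0854; 0 0 0.02 0 0 0 0.0854; 0 0 0.02 0 0 0 0.0854; 0 0 0.02 0 0 0 0.0854; 0 0 0.02 0 0 0 0.0854; 0 0 0.002 0 0 0 0.0854; 0 0 0 0 0 0 0.0854",
)

```text
time_s: 4.65
position: [0.4455, -0.0883, 0.1099]
tool_rot: [[-0.002, 1.0, 0.001], [1.0, 0.002, -0.0], [-0.0, 0.001, -1.0]]
ft_force: [-0.2, -0.0, 1.1]
grip_width: 0.0851
gripper_force: 0.0
```

Call:
move_arm(
  plan="0 0 0 0 0 0 0.07; 0 0 0 0 0 0 0.05; 0 0 0 0 0 0 0.05; 0 0 0 0 0 0 0.05; 0 0 0 0 0 0 0.05; 0 0 0 0 0 0 0.05",
  grip_force=60,
)

```text
time_s: 5.4
position: [0.4455, -0.0883, 0.1103]
tool_rot: [[-0.002, 1.0, 0.002], [1.0, 0.002, -0.001], [-0.001, 0.002, -1.0]]
ft_force: [-0.4, 0.0, 6.6]
grip_width: 0.0611
gripper_force: 64.5
```

```bash
cat > st.py <<'E'
from h import *
np.set_printoptions(precision=4,suppress=True)
s=env.observe()
R=np.array(s["tool_rot"]);print(s["time_s"],np.array(s["position"]),"yaw(y axis) deg",np.degrees(np.arctan2(R[1,1],R[0,1])),"zaxis",R[:,2])
print("q",np.array(s["q"]),"\nF",np.array(s["ft_force"]),"T",np.array(s["wrist_torque"]),"w",s["grip_width"],"gf",s["gripper_force"])
E
python3 st.py
```

```text
5.4 [ 0.4455 -0.0883  0.1103] yaw(y axis) deg 0.1197090166928789 zaxis [ 0.0016 -0.0008 -1.    ]
q [-26.2076  20.3938  99.8656  -0.0027  59.6384 -26.3259] 
F [-0.3863  0.0466  6.6109] T [ 0.0912  0.1678 -0.0209] w 0.061056810234399066 gf 64.5341736660339
```

Call:
move_arm(
  plan="0 0 0 0 0 -0.1 0.05; 0 0 0 0 0 -0.1 0.05; 0 0 0 0 0 -0.1 0.05; 0 0 0 0 0 0 0.05; 0 0 0 0 0 0 0.05",
)

```text
time_s: 6.02
position: [0.446, -0.0875, 0.1103]
tool_rot: [[-0.293, 0.956, 0.003], [0.956, 0.293, 0.002], [0.001, 0.004, -1.0]]
ft_force: [1.4, 6.7, 6.1]
grip_width: 0.061
gripper_force: 75.3
```

```bash
python3 st.py
```

```text
6.025 [ 0.446  -0.0875  0.1103] yaw(y axis) deg 17.065080650454146 zaxis [ 0.0031  0.0019 -1.    ]
q [-26.1877  20.3963  99.8595   0.2058  59.6333 -43.3567] 
F [1.3869 6.7334 6.061 ] T [ 0.9863 -0.2797 -1.6894] w 0.061024718277021446 gf 75.30588878318667
```

Turning counter-clockwise met a hard stop at −1.7 N m, so that is the tightening way and this is a left-hand thread. I'll turn clockwise, which is +z of the tool.

Call:
move_arm(
  plan="0 0 0 0 0 0.1 0.05; 0 0 0 0 0 0.1 0.05; 0 0 0 0 0 0.1 0.05; 0 0 0 0 0 0.1 0.05; 0 0 0 0 0 0.1 0.05; 0 0 0 0 0 0.1 0.05; 0 0 0 0 0 0 0.05",
)

```text
time_s: 6.9
position: [0.4456, -0.0881, 0.1103]
tool_rot: [[0.295, 0.956, 0.002], [0.956, -0.295, -0.0], [0.0, 0.002, -1.0]]
ft_force: [-1.0, 1.8, 6.0]
grip_width: 0.0615
gripper_force: 74.5
```

```bash
python3 st.py
```

```text
6.9 [ 0.4456 -0.0881  0.1103] yaw(y axis) deg -17.146062662153373 zaxis [ 0.0018 -0.0003 -1.    ]
q [-26.1954  20.3906  99.8688   0.0361  59.6384  -9.0676] 
F [-0.9756  1.836   5.9749] T [ 0.3634  0.0272 -0.1365] w 0.06147676384961601 gf 74.478516317904
```

Clockwise turns freely (0.14 N m), which confirms the left-hand thread. I'll carry on, allowing for some finger slip at the stop.

Call:
move_arm(
  plan="0 0 0 0 0 0.1 0.05; 0 0 0 0 0 0.1 0.05; 0 0 0 0 0 0.1 0.05; 0 0 0 0 0 0.1 0.05; 0 0 0 0 0 0.1 0.05; 0 0 0 0 0 0.1 0.05; 0 0 0 0 0 0.1 0.05; 0 0 0 0 0 0.1 0.05; 0 0 0 0 0 0.03 0.05; 0 0 0 0 0 0 0.05; 0 0 0 0 0 0 0.05",
)

```text
time_s: 8.28
position: [0.4448, -0.0875, 0.1103]
tool_rot: [[0.903, 0.429, 0.0], [0.429, -0.903, 0.001], [0.0, -0.001, -1.0]]
ft_force: [-4.6, 4.9, 10.9]
grip_width: 0.0614
gripper_force: 74.8
```

```bash
python3 st.py
```

```text
8.275 [ 0.4448 -0.0875  0.1103] yaw(y axis) deg -64.61776840042178 zaxis [ 0.      0.0007 -1.    ]
q [-26.1745  20.3623  99.9251   0.0414  59.7277  38.4224] 
F [-4.5882  4.9337 10.8963] T [ 0.5772  0.5295 -0.0484] w 0.06142167896054742 gf 74.79747578501701
```

Call:
move_arm(
  plan="0 0 -0.002 0 0 0 0.05; 0 0 -0.002 0 0 0 0.05; 0 0 -0.002 0 0 0 0.05; 0 0 -0.002 0 0 0 0.05; 0 0 0 0 0 0 0.05",
)

```text
time_s: 8.9
position: [0.4446, -0.0876, 0.1172]
tool_rot: [[0.904, 0.429, -0.002], [0.429, -0.904, 0.001], [-0.001, -0.002, -1.0]]
ft_force: [-2.6, 4.7, -1.4]
grip_width: 0.0608
gripper_force: 73.7
```

```bash
python3 st.py
```

```text
8.9 [ 0.4446 -0.0876  0.1172] yaw(y axis) deg -64.62454037141568 zaxis [-0.0016  0.0013 -1.    ]
q [-26.1919  19.7939  99.346    0.0334  60.9743  38.4164] 
F [-2.5677  4.7448 -1.3633] T [ 0.8078  0.4953 -0.0308] w 0.06082401655915009 gf 73.71651353314519
```

Only the unit's weight is on the wrist now, so it's free. Lifting straight up.

Call:
move_arm(
  plan="0 0 -0.005 0 0 0 0.05; 0 0 -0.008 0 0 0 0.05; 0 0 -0.01 0 0 0 0.05; 0 0 -0.01 0 0 0 0.05; 0 0 -0.01 0 0 0 0.05; 0 0 -0.01 0 0 0 0.05; 0 0 -0.01 0 0 0 0.05; 0 0 -0.01 0 0 0 0.05; 0 0 -0.01 0 0 0 0.05; 0 0 -0.007 0 0 0 0.05; 0 0 -0.003 0 0 0 0.05; 0 0 0 0 0 0 0.05",
)

```text
time_s: 10.4
position: [0.4452, -0.0882, 0.2103]
tool_rot: [[0.904, 0.428, -0.0], [0.428, -0.904, 0.0], [0.0, -0.0, -1.0]]
ft_force: [-0.5, -0.6, -1.8]
grip_width: 0.0612
gripper_force: 73.7
```

```bash
python3 st.py
python3 - <<'E'
from h import *
for c in("top","side"):
    im,d=viewer.get_image(c);cv2.imwrite(f"pics/{c}2.png",im[:,:,::-1])
    for n in("collar","blade_unit"):print(c,n,[(np.round(r["pixel"],1),round(r["conf"],2)) for r in pinpoint(c,n)[:2]])
cr=im[140:290,222:422,::-1];cv2.imwrite("pics/side2c.png",cv2.resize(cr,(800,600),interpolation=cv2.INTER_CUBIC))
E
```

```text
10.4 [ 0.4452 -0.0882  0.2103] yaw(y axis) deg -64.62999501064634 zaxis [-0.      0.0001 -1.    ]
q [-26.2094  13.2426  90.8107   0.0024  75.9487  38.42  ] 
F [-0.5054 -0.6056 -1.7697] T [ 0.011  -0.0257  0.0334] w 0.06116482920449411 gf 73.72407305985689
top collar [(array([341.5, 221.2]), 0.65)]
top blade_unit [(array([342.8, 221. ]), 0.43)]
side collar [(array([321.1, 199.4]), 0.76)]
side blade_unit [(array([319.7, 193.7]), 0.52)]
```

View pics/side2c.png

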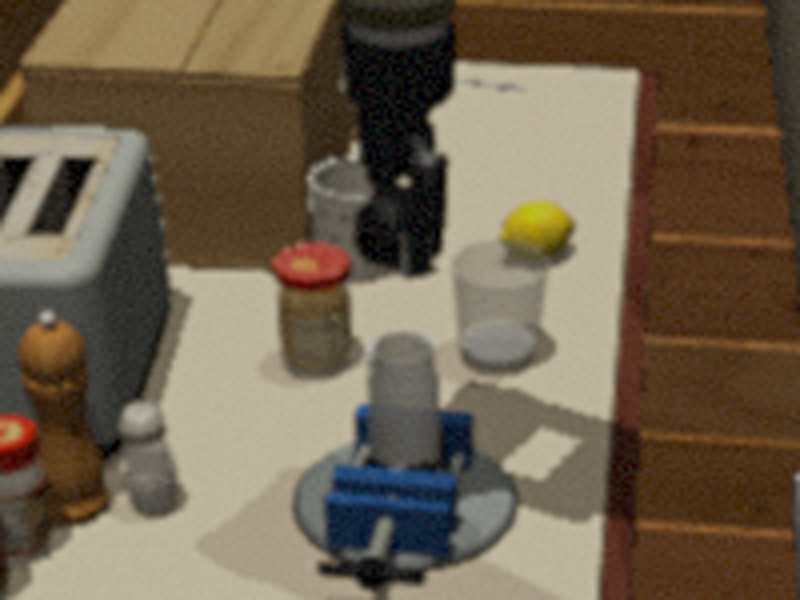

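The cup at crop (403,410) is now open. The unit hangs level between the fingers at about (400,225), lifted 10.0 cm straight above it, and nothing else has moved. I'll let it settle for a moment and hand in.

Call:
move_arm(
  plan="0 0 0 0 0 0 0.05; 0 0 0 0 0 0 0.05; 0 0 0 0 0 0 0.05; 0 0 0 0 0 0 0.05",
)

```text
time_s: 11.2
position: [0.4452, -0.0882, 0.2103]
tool_rot: [[0.904, 0.429, -0.0], [0.429, -0.904, 0.0], [-0.0, -0.0, -1.0]]
ft_force: [0.2, 0.8, -1.2]
grip_width: 0.061
gripper_force: 73.7
```

```bash
python3 st.py; python3 -c "
from rig import env
print(env.close_job())"
```

```text
11.2 [ 0.4452 -0.0882  0.2103] yaw(y axis) deg -64.62756796631525 zaxis [-0.  0. -1.]
q [-26.2085  13.2456  90.8065   0.0013  75.9508  38.4188] 
F [ 0.2158  0.8486 -1.1796] T [ 0.0115  0.0008 -0.0163] w 0.06095832905754153 gf 73.72330913320184
the job is handed in; nothing more can be done
None
```

This cup has the left-hand thread: the blade unit loosened clockwise, and the gripper now holds it level and steady 10 cm above the cup; the job is handed in.

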